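Hold the drive collar on its flat

ROBOT

A 7-joint arm with a two-finger parallel gripper is mounted at the origin on the work surface. World frame = base frame: x ahead of the robot, y to its left, z up, the work surface at z = 0. Lengths are in mm, angles in rad, forces in N, time in s.
With the tool pointing down it reaches from about 400 to 850 mm from the base axis. Payload 4.4 kg.
Tool frame: the origin (TCP) lies midway between the tips of the shut fingers; the grasp point (between the pads) lies 19 mm behind it (ctrl.tcp_to_grasp is the distance from the TCP to the grasp point, in mm); z points along the fingers, y is the line along which they close (so a half turn about z gives the same grasp; the last joint's range is limited). The gripper opens to 94 mm and grips with 3 to 60 N. Pads are 16 mm wide; open, the fingers measure 119 mm over their backs; the gripper's body (75 mm by 177 mm) begins 78 mm behind the grasp point.
Start: joints at [-1.202, 0.628, 0.038, 1.517, -0.027, 0.996, -0.02], TCP at [273.776, 589.546, 181.878] pointing down, gripper open.
Joint ranges: [-3.06, 3.06], [-0.37, 2.12], [-1.25, 1.32], [0.18, 2.47], [-1.1, 4.24], [0.23, 1.98], [-2.94, 2.94]. Speed limits (rad/s): [2.57, 2.57, 3.14, 3.14, 3.14, 3.14, 3.14].

INTERFACE

Orientations are given as a unit quaternion [w, x, y, z].
In Python, from bench import monitor, viewer, workorder, ctrl gives the robot as it stands.
- The arm moves only by the tool servo_tool, never from a script. Its argument "increments" is a list of rows, each a list of 5 numbers: the opening, from 0 (shut) to 1 (fully open), then the shift along the tool's x, y, z in mm, then the turn about the tool's z in rad. A call has 1 to 10 rows; each row is the pose to reach, as a shift and turn from the pose commanded when the call began, along the tool's axes at that moment; what a row does not reach only later rows make up. A row lasts 1/10 s, in which the tool goes at most 50 mm and 8.59 degrees, less where a joint would pass 70% of its speed; a pose out of reach is approached as far as the arm can. A call with a gripper value outside its range is refused whole. The fingers move at their own pace and stop on an object; the grip force is fixed at half the most. Time passes only in rows, so rows that repeat a pose let the fingers close. It gives the time, the measured TCP pose, the force, the opening and the grip force at its end, in the units of the state.
- monitor.read_state(): the state, without advancing time (a new reading comes with each control period).
- viewer.camera(name): name is "scene" or "top" or "wrist"; returns a dict with "image" (384x512x3 uint8, red, green, blue), "K" (3x3 intrinsics, pixels), "rvec" (rotation vector, rad) and "tvec" (3), from world to camera coordinates, as OpenCV has them. Camera axes: x right, y down, z forward; pixel columns grow to the right and rows downward; lengths in mm; the calibration is good to about 2 mm. A picture is of the moment at which its call begins. There is no depth.
- workorder.job_done(): hands the job in; it is judged then, once.
The state is a dict: "t": time; "joints": joint angles; "qvel": joint speeds; "effort": joint torques, N m; "tool_pos": TCP position; "orientation": TCP orientation; "wrist_force": force on the tool from outside, world axes, zero at the start; "ft_torque": the same for the moment, N m; "opening": finger opening in mm; "grasp_force": force on a finger pad.
Only numpy, scipy, OpenCV 4.12 (cv2) and the standard library are available. Lean on these libraries where they do the work, as an engineer would, in place of code of your own. Each camera call takes 0.05 s, during which the arm holds its last target. There are 200 camera calls.

TASK

Grip the upright shaft of the bottle-turntable drive and turn it until you feel its milled (red) flat squarely facing the parked orange hex driver. Then slip the green collar over the shaft with its set screw on that flat, and push it down until the brass spring washer under it is almost fully squeezed; finish while still holding the collar in the fingers, pressed down there, without letting go. Leave the bottles, cups, tin, spacer ring and screwdriver where they are.

Things in the scene. Friction and masses are not known exactly. Their poses are not given: they have to be found in the camera images.
- drive: White turntable drive, fixed to the table: housing 200 x 130 mm, its top 55 mm above the table. Origin on the table under the shaft's axis; +x points from the shaft to the parked hex driver (black bracket with orange handle; its brass tip ends 80 mm from the shaft's axis, 86 mm above the table; the bracket spans 94 to 118 mm from the axis and its top is 105 mm high). Nothing else rises above 80 mm within 75 mm of the shaft.
- shaft (a joint): Angle of the shaft (rad) about the vertical, counter-clockwise from above; 0 when its flat squarely faces the hex driver (drive +x). It starts far off, between 0.6 and 2.2. Stiff to turn (0.12 N m) and stays where it is left; stops at -3.1 and 3.1.
- shaft_top (a point): Centre of the shaft's top end, 130 mm above the table; it turns with the shaft, its x axis points out of the flat, z up. Steel D-shaft, 24 mm in diameter with one flat, marked red, 7 mm from the axis and running the whole length: measured across the flat it is 19 mm thick, growing to 23 to 24 mm when measured 30 degrees or more off that line. A short red line on the top points to the flat. The top edge is chamfered 2 mm. It stands 50 mm out of the spring washer.
- washer (a joint): How far the brass spring washer is pressed down (m): 0 up, 0.008 at its stop. The spring pushes back with 3.5 N at first and 9.5 N at the stop, so it lifts the collar again if it is let go.
- washer_top (a point): Centre of the upper face of the spring washer (38 mm in diameter) round the shaft; 80 mm above the table when up.
- collar: Green collar, 28 mm tall, 46 mm round, with two flat cheeks 24 mm wide and 49 mm apart (its y direction) to grip; 0.12 kg or so. Origin in the middle of its underside, z up, +x towards its set screw. Bore 27 mm, through; the set screw's dark tip, 12 mm wide, reaches into the bore to 8.5 mm from the axis, 7 to 21 mm above the underside, so it goes over the shaft only with the screw over the flat. Starts lying flat, bore upright, on an 8 mm thick, 96 mm wide cork coaster.
- collar_screw (a point): Outer end of the collar's brass set screw (12 mm thick), 34 mm out from the collar's axis along its +x, 14 mm above its underside.
- bottle_a: Amber dropper bottle, upright, 36 mm wide, 108 mm tall, origin under its base; leave it alone
- bottle_b: Clear dropper bottle, upright, 36 mm wide, 108 mm tall, origin under its base; leave it alone
- bottle_c: Amber dropper bottle, upright, 36 mm wide, 108 mm tall, origin under its base; leave it alone
- beaker: Glass beaker, 72 mm wide, 85 mm tall, origin under its base; leave it alone
- paper_cup: Brown paper cup, 80 mm wide, 95 mm tall, origin under its base; leave it alone
- spacer: Plain steel spacer ring, 48 mm wide, 12 mm tall, no screw; leave it alone
- tin: Closed candle tin, 68 mm wide, 50 mm tall, origin under its base; leave it alone
- screwdriver: Green-handled screwdriver, 150 mm long, lying on the table; leave it alone
Mind the look-alikes: they are no part of the job. Of the things shaped like the collar, the green one is meant.

How it is judged (in metres and radians):
On the way:
1. the shaft is turned, in the fingers' grip, until its flat faces the hex driver to within 0.17 rad (value of joint shaft between -0.17 and 0.17 rad and contact force between the fingers and drive above 1 N and distance between the grasp point and shaft_top below 0.06 m), for 0.2 s.
At the end, for the whole second after the job is handed in: Collar round the shaft, upright and still, its screw over the flat (0.3 rad), on the spring washer, which is pressed down over 5 of its 8 mm; the flat still faces the hex driver (0.25 rad); the fingers still grip the collar (over 2 N) and press it down: let go, the spring would lift it (value of joint shaft between -0.25 and 0.25 rad and value of joint washer above 0.005 m and angle between the x axis of collar and the x axis of shaft_top, either way round below 0.3 rad and x of collar_screw in the frame of shaft_top above 0.02 m and horizontal distance between collar and shaft_top below 0.005 m and z of collar in the frame of washer_top between -0.003 and 0.003 m and angle between collar's own z axis and vertical below 0.12 rad and linear speed of collar below 0.02 m/s and contact force between the fingers and collar above 2 N); the arm keeps its last pose, push and grip.
It fails at once if a bystander (bottle, cup, tin, spacer ring, screwdriver) is shifted by more than 30 mm or knocked over (distance of any of bottle_a, bottle_b, bottle_c, beaker, paper_cup, spacer, tin, screwdriver from where it was at the start of the episode above 0.03 m or angle between any of bottle_a, bottle_b, bottle_c, beaker, paper_cup, spacer, tin's own z axis and vertical above 0.6 rad).
It also fails if it takes over 72 s, if anything falls off the work surface, if the arm or the gripper's body presses on something with over 40 N, if the wrist force passes 120 N, or if a joint passes its speed limit or range.

## Working session

There is one attempt and no reset: what is moved stays moved. The work goes in short steps, Python scripts to look and compute and a tool call to move; the robot and the scene stay as the last step left them, time stands still between calls to the robot, and variables do not carry over. Pictures are saved under pics/ and viewed, at most 10 in all, crops included, and the job is handed in when it is done.

Besides the shell and the picture viewer there is one more tool, called by a JSON object that holds its "api" and its "payload". servo_tool: Moves the arm, as the interface text tells. Its arguments: {"type":"object","properties":{"increments":{"type":"array"}},"required":["increments"]}

```bash
mkdir -p pics
cat > h.py <<'E'
import numpy as np, cv2
from bench import monitor, viewer, workorder, ctrl
def cam(n):
    c=viewer.camera(n); R=cv2.Rodrigues(np.array(c['rvec'],float))[0]
    return dict(im=np.array(c['image']),K=np.array(c['K'],float),R=R,t=np.array(c['tvec'],float).ravel())
def ray(c,p):
    d=c['R'].T@np.linalg.inv(c['K'])@np.array([p[0],p[1],1.]); return -c['R'].T@c['t'], d/np.linalg.norm(d)
def onz(c,p,z):
    o,d=ray(c,p); return o+d*(z-o[2])/d[2]
def tri(cs,ps):
    A=np.zeros((3,3));b=np.zeros(3)
    for c,p in zip(cs,ps):
        o,d=ray(c,p);M=np.eye(3)-np.outer(d,d);A+=M;b+=M@o
    X=np.linalg.solve(A,b); return X,[np.linalg.norm((np.eye(3)-np.outer(ray(c,p)[1],ray(c,p)[1]))@(X-ray(c,p)[0])) for c,p in zip(cs,ps)]
def save(n,im): cv2.imwrite('pics/'+n,cv2.cvtColor(im,cv2.COLOR_RGB2BGR))
E
python3 - <<'E'
from h import *
import pickle
cs={n:cam(n) for n in('scene','top','wrist')}
pickle.dump(cs,open('c0.pkl','wb'))
save('scene0.png',cs['scene']['im']);save('top0.png',cs['top']['im'])
for n,c in cs.items(): print(n,-c['R'].T@c['t'],c['K'][0,0])
s=monitor.read_state();print(s)
E
```

```text
scene [1094.60862065 -473.40515738  891.34017695] 419.43831924452127
top [ 440.854894     -8.14497423 1310.17487291] 374.7854199491215
wrist [200.53015149 622.92907312 383.9949332 ] 314.14811046627693
{'t': 0.15, 'joints': array([-1.20182001,  0.62912082,  0.03849017,  1.51807388, -0.02696759,
        0.99629521, -0.01998274]), 'qvel': array([-0.00037938, -0.00256233, -0.00083144, -0.00055797,  0.00142063,
       -0.00116238, -0.00014541]), 'effort': array([ 1.98493901e-03, -5.50090277e+01,  1.14504475e+00, -1.86817592e+01,
       -5.20835572e-02,  2.09804031e-02,  8.82724362e-05]), 'tool_pos': array([273.5747    , 589.06890265, 181.19509029]), 'orientation': array([-1.21429913e-04,  2.15678694e-01,  9.76464145e-01, -6.78492953e-04]), 'wrist_force': array([ 0.19957888,  0.02260697, -0.63925671]), 'ft_torque': array([-0.03155162,  0.0565367 , -0.0378417 ]), 'grasp_force': 0.0, 'opening': 94.21024299344526}
```

View pics/scene0.png

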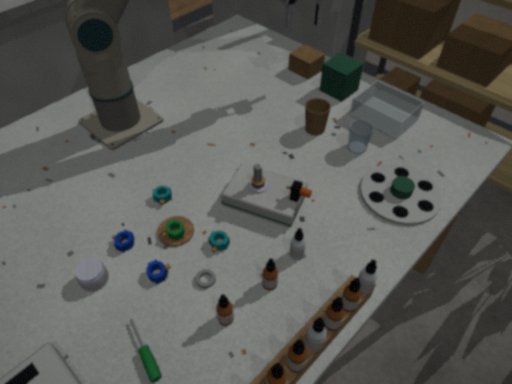

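View pics/top0.png

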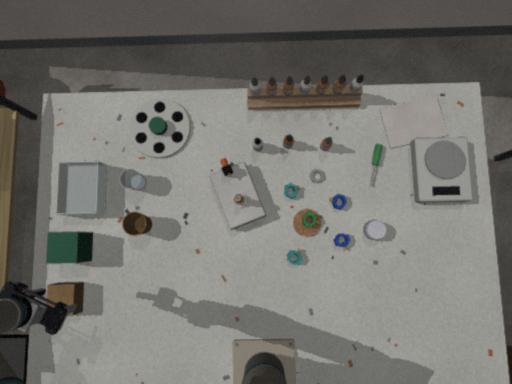

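The green collar is on the cork coaster: scene (175,229), top (309,219). The look-alikes are teal (162,193) and (218,240), and blue (123,240) and (157,271), all in the scene view. Only the ring on the coaster is true green. The drive's shaft is at scene (257,168) and top (238,199), with the orange/black driver at top (226,166). Next I'll enlarge both views and measure.

Run:
```python
from h import *
import pickle
cs=pickle.load(open('c0.pkl','rb'));T=cs['top'];S=cs['scene']
a=cv2.resize(T['im'][150:250,200:330],None,fx=6,fy=6,interpolation=cv2.INTER_CUBIC)[:,:780]
b1=cv2.resize(S['im'][150:220,215:320],None,fx=3.7,fy=3.7,interpolation=cv2.INTER_CUBIC)
b2=cv2.resize(S['im'][200:255,145:205],None,fx=4.7,fy=4.7,interpolation=cv2.INTER_CUBIC)[:259]
a=cv2.resize(T['im'][150:235,205:330],None,fx=4,fy=4,interpolation=cv2.INTER_CUBIC)
H=600;im=np.zeros((H,800,3),np.uint8);im[:a.shape[0],:a.shape[1]]=a
b1=b1[:258];im[342:342+b1.shape[0],:b1.shape[1]]=b1;im[341:341+b2.shape[0],400:400+b2.shape[1]]=b2
save('crop0.png',im)
for n,c in(('T',T),('S',S)):
    hsv=cv2.cvtColor(c['im'],cv2.COLOR_RGB2HSV)
    for nm,lo,hi in(('green',(50,120,50),(75,255,255)),('cork',(8,90,60),(20,200,220)),('orange',(3,190,120),(12,255,255)),('red',(174,120,60),(179,255,255))):
        m=cv2.inRange(hsv,lo,hi);k,l,st,ce=cv2.connectedComponentsWithStats(m)
        print(n,nm,[(st[i].tolist(),ce[i].round(1).tolist()) for i in range(1,k) if st[i][4]>(8 if nm in('green','cork','orange') else 1)])
```

```text
T green [([376, 145, 6, 9, 39], [378.0, 148.7]), ([374, 158, 4, 6, 17], [375.5, 160.8]), ([303, 213, 13, 14, 73], [309.1, 219.1])]
T cork [([318, 79, 17, 16, 103], [325.4, 87.1]), ([335, 79, 13, 9, 65], [339.9, 84.2]), ([284, 80, 10, 10, 56], [288.0, 85.4]), ([267, 83, 10, 7, 48], [271.2, 86.3]), ([308, 87, 12, 9, 43], [313.2, 91.2]), ([260, 89, 8, 6, 20], [263.2, 92.4]), ([276, 88, 9, 8, 28], [279.8, 92.2]), ([291, 88, 9, 8, 31], [295.7, 91.7]), ([342, 89, 7, 5, 20], [345.2, 91.1]), ([272, 96, 88, 11, 535], [315.2, 102.0]), ([256, 100, 6, 3, 11], [258.5, 101.0]), ([263, 101, 6, 4, 11], [265.4, 102.2]), ([458, 102, 5, 4, 10], [460.0, 103.3]), ([0, 109, 18, 157, 1141], [5.9, 176.1]), ([284, 137, 9, 8, 40], [287.6, 141.4]), ([323, 140, 8, 8, 31], [325.7, 144.3]), ([221, 158, 7, 9, 42], [223.6, 162.1]), ([234, 195, 10, 10, 37], [239.3, 200.4]), ([294, 210, 27, 26, 363], [305.6, 224.0]), ([134, 214, 13, 21, 164], [140.3, 224.1]), ([307, 217, 5, 6, 24], [308.7, 219.3]), ([0, 265, 8, 20, 74], [2.6, 274.7]), ([47, 283, 28, 22, 495], [61.3, 293.1]), ([47, 303, 8, 5, 17], [50.2, 304.7]), ([69
[... 1217 characters left out ...]
166.6]), ([505, 174, 7, 11, 32], [507.8, 177.9]), ([252, 177, 13, 9, 54], [258.2, 181.6]), ([496, 176, 8, 11, 36], [500.0, 180.4]), ([505, 185, 6, 3, 10], [507.9, 186.1]), ([300, 187, 12, 10, 37], [305.5, 191.6]), ([158, 217, 35, 29, 428], [175.7, 232.2]), ([212, 248, 4, 4, 11], [213.7, 249.4]), ([166, 265, 4, 4, 11], [167.2, 266.2]), ([263, 268, 15, 12, 68], [271.8, 274.1]), ([251, 276, 104, 108, 679], [301.3, 332.8]), ([348, 290, 19, 21, 135], [358.6, 297.6]), ([219, 302, 13, 14, 71], [226.9, 309.7]), ([331, 309, 24, 16, 152], [342.9, 315.7]), ([322, 329, 14, 21, 82], [328.7, 337.6]), ([293, 346, 27, 27, 207], [306.6, 356.6]), ([274, 359, 26, 25, 230], [287.0, 375.4])]
S orange []
S red []
```

View pics/crop0.png

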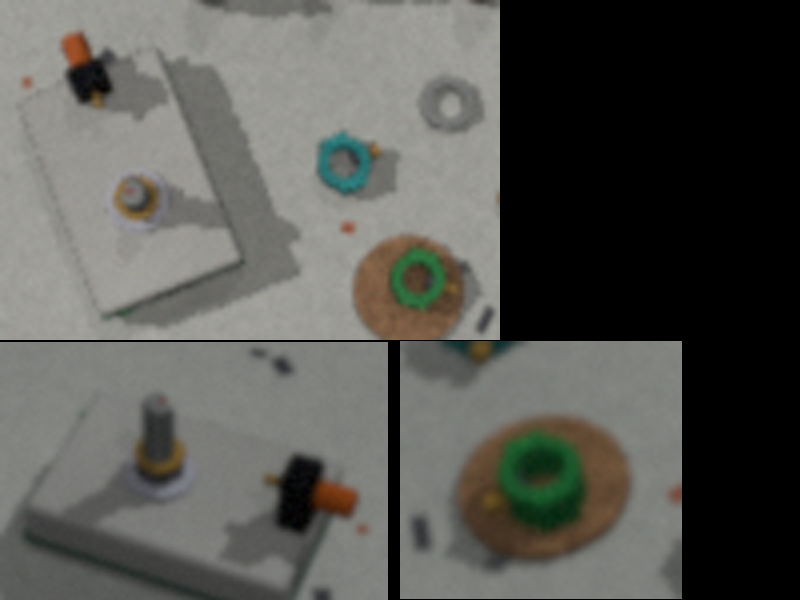

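The crop shows the green collar on the cork, with its brass screw at top (317.7,222) and scene (164.4,233.8). The D-shaft's top is at top (238.2,198.3) and scene (257.2,165.9). Its red mark points image-left in the top view, which is roughly +y. The driver's brass tip is at top (229.2,174.7).

Run:
```python
from h import *
import pickle
cs=pickle.load(open('c0.pkl','rb'));T=cs['top'];S=cs['scene']
P={'shaft':((238.2,198.3),(257.2,165.9),130),'collar':((309.2,219.5),(174.8,227),36),'screw':((317.7,222),(164.4,233.8),22),'tip':((229.2,174.7),(288,187.3),86)}
for n,(t,s,z) in P.items():
    print(n,[np.round(v,1) for v in tri([T,S],[t,s])],onz(T,t,z).round(1),onz(S,s,z).round(1))
W=cs['wrist'];print(W['R'].round(3), W['K'])
# objects heights ray
for n,p in dict(teal1=(291,190),teal2=(294,257),blue1=(339,202),blue2=(341,240),bota=(288,141),botb=(258,144),hex=(226,166),cork=(308,222)).items(): print(n,onz(T,p,20).round(0))
```

```text
shaft [array([565.9,  70. , 129.3]), array([1.2, 1.2])] [565.1  69.  130. ] [567.   70.5 130. ]
collar [array([ 498.9, -163.7,   32.4]), array([1.3, 1.3])] [ 498.  -164.3   36. ] [ 502.1 -163.9   36. ]
screw [array([ 490.5, -192.9,   23.9]), array([1.8, 1.8])] [ 489.6 -194.6   22. ] [ 490.2 -190.8   22. ]
tip [array([648.6, 100.4,  86.9]), array([0.3, 0.3])] [648.9 100.8  86. ] [647.8 100.8  86. ]
[[ 0.421  0.907 -0.002]
 [ 0.873 -0.405  0.272]
 [ 0.246 -0.117 -0.962]] [[314.14811047   0.         260.20322068]
 [  0.         314.14811047 192.50518691]
 [  0.           0.           1.        ]]
teal1 [ 602. -107.   20.]
teal2 [ 373. -110.   20.]
blue1 [ 557. -271.   20.]
blue2 [ 427. -271.   20.]
bota [ 776. -102.   20.]
botb [768.   4.  20.]
hex [691. 118.  20.]
cork [ 490. -162.   20.]
```

{"api": "servo_tool", "payload": {"increments": [[1,-20,-14,0,0],[1,-60,-43,0,0],[1,-100,-72,0,0],[1,-140,-101,0,0],[1,-180,-130,0,0],[1,-220,-159,0,0],[1,-260,-188,0,0],[1,-300,-217,0,0],[1,-340,-245,0,0],[1,-380,-274,0,0]]}}

```text
t: 1.15
tool_pos: [503.6, 179.2, 181.9]
orientation: [-0.0, 0.216, 0.976, 0.0]
wrist_force: [1.1, -0.5, 0.0]
opening: 93.9
grasp_force: 0.0
```

{"api": "servo_tool", "payload": {"increments": [[1,-40,-29,0,0],[1,-75,-53,0,0],[1,-95,-68,0,0],[1,-103,-74,0,0],[1,-103,-74,0,0],[1,-103,-74,0,0]]}}

```text
t: 1.75
tool_pos: [564.4, 72.4, 181.7]
orientation: [-0.001, 0.215, 0.977, 0.001]
wrist_force: [-1.4, 0.7, -0.0]
opening: 94.2
grasp_force: 0.0
```

Run:
```python
from h import *
import pickle
s=monitor.read_state();print(s['t'],s['joints'].round(3),s['tool_pos'],s['orientation'])
c=cam('wrist');pickle.dump(c,open('c1.pkl','wb'));save('w1.png',c['im'])
o=np.array([566,70,130.]);
for X in(o,np.array([648,100,86])):
    p=c['K']@(c['R']@X+c['t']);print(p[:2]/p[2])
```

```text
1.75 [-0.216  0.512  0.061  1.749 -0.041  0.882  1.001] [564.3599614   72.44962695 181.66184184] [-6.51890737e-04  2.14728111e-01  9.76673519e-01  5.00191688e-04]
[258.84706568 205.02621355]
[318.36270925 248.55066812]
```

View pics/w1.png

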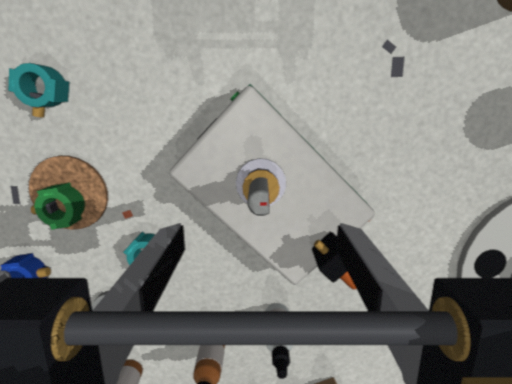

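The wrist view shows the shaft top at about (259,205), with the red mark at about (262,204). It matches the predicted projection (258.8,205.0). The driver tip is at about (318,245). Next I'll measure the mark direction and the axis.

Run:
```python
from h import *
import pickle
c=pickle.load(open('c1.pkl','rb'));im=c['im'];h=cv2.cvtColor(im,cv2.COLOR_RGB2HSV)
m=((h[...,0]<6)|(h[...,0]>172))&(h[...,1]>110)
m[:180]=0;m[230:]=0;m[:,:230]=0;m[:,290:]=0
ys,xs=np.nonzero(m);print(len(xs),xs.min(),xs.max(),ys.min(),ys.max())
pts=np.array([onz(c,(x,y),130)[:2] for x,y in zip(xs,ys)]);mu=pts.mean(0);w,v=np.linalg.eigh(np.cov(pts.T))
print('red px',xs.mean(),ys.mean(),'world',mu,'axis',np.sqrt(w),np.arctan2(v[1,1],v[0,1]))
d=mu-[566,70];print('from est centre',d,np.arctan2(d[1],d[0]))
a=cv2.resize(im[165:225,235:285],None,fx=10,fy=10,interpolation=cv2.INTER_CUBIC)
# orange tip direction from wrist
b=((h[...,0]>12)&(h[...,0]<28)&(h[...,1]>120));b[:225]=0;b[265:]=0;b[:,:300]=0;b[:,335:]=0
ys,xs=np.nonzero(b);print('tip',xs.mean(),ys.mean(),xs.min(),ys.min(),onz(c,(xs.mean(),ys.mean()),86))
save('w1c.png',a)
```

```text
21 260 266 202 205
red px 263.0952380952381 203.42857142857142 world [566.22186777  73.87964942] axis [0.86875227 1.52135734] 1.2060897008045415
from est centre [0.22186777 3.87964942] 1.5136709647601576
tip 321.4963503649635 247.37956204379563 315 241 [648.13052522 103.45233715  86.        ]
```

View pics/w1c.png

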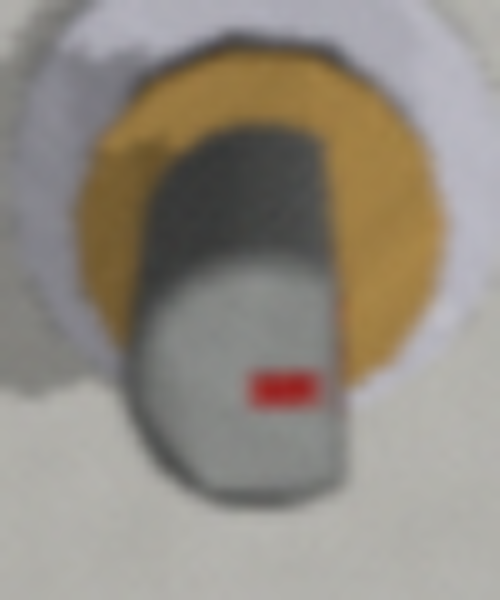

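The flat faces image-right, almost along the tool's +y. That puts its normal at about 1.17 rad in the world, against 0.36 rad for the driver, so the shaft angle is about 0.8. I'll descend and grip across the flat.

{"api": "servo_tool", "payload": {"increments": [[1,-1.5,-1,15,-0.02],[1,-1.5,-1,40,-0.03],[1,-1.5,-1,65,-0.03],[1,-1.5,-1,80,-0.03],[1,-1.5,-1,86,-0.03],[1,-1.5,-1,86,-0.03]]}}

```text
t: 2.4
tool_pos: [565.3, 70.4, 95.4]
orientation: [-0.001, 0.2, 0.98, 0.0]
wrist_force: [0.5, 0.6, -0.0]
opening: 93.9
grasp_force: 0.0
```

{"api": "servo_tool", "payload": {"increments": [[0.6,0,0,0,0],[0.4,0,0,0,0],[0.25,0,0,0,0],[0,0,0,0,0],[0,0,0,0,0],[0,0,0,0,0],[0,0,0,0,0],[0,0,0,0,0],[0,0,0,0,0]]}}

```text
t: 3.3
tool_pos: [566.2, 68.9, 95.8]
orientation: [-0.0, 0.201, 0.98, 0.0]
wrist_force: [-0.2, -0.5, 0.9]
opening: 25.2
grasp_force: 0.0
```

```bash
cat >> h.py <<'E'
from scipy.spatial.transform import Rotation as Ro
def st():
    s=monitor.read_state();q=s['orientation'];M=Ro.from_quat([q[1],q[2],q[3],q[0]]).as_matrix()
    print('t',s['t'],'pos',s['tool_pos'].round(2),'yaw(y)',round(float(np.arctan2(M[1,1],M[0,1])),4),'tilt',M[:2,2].round(3),'F',s['wrist_force'].round(1),'M',s['ft_torque'].round(2),'op',round(s['opening'],2),'gf',round(s['grasp_force'],1),'j',s['joints'].round(2)); return s,M
E
python3 -c "from h import *;st()"
```

```text
t 3.3 pos [566.17  68.94  95.82] yaw(y) 1.166 tilt [-0.  0.] F [-0.2 -0.5  0.9] M [ 0.02  0.01 -0.  ] op 25.22 gf 0.0 j [-0.2   0.62  0.04  1.83 -0.04  0.69  1.03]
```

{"api": "servo_tool", "payload": {"increments": [[0,0,0,0,0],[0,0,0,0,0],[0,0,0,0,0],[0,0,0,0,0]]}}

```text
t: 3.7
tool_pos: [566.4, 69.5, 95.8]
orientation: [0.0, 0.201, 0.98, 0.0]
wrist_force: [1.0, 2.0, -1.7]
opening: 17.9
grasp_force: 30.0
```

```bash
python3 -c "from h import *;st()"
```

```text
t 3.7 pos [566.43  69.5   95.84] yaw(y) 1.1665 tilt [0.    0.001] F [ 1.   2.  -1.7] M [ 0.47 -0.28  0.13] op 17.9 gf 30.0 j [-0.2   0.62  0.04  1.83 -0.04  0.69  1.03]
```

Opening is 17.9 mm at 30 N, so the pads sit squarely across the flat. Now I'll turn the shaft clockwise by 0.81 rad about its axis.

{"api": "servo_tool", "payload": {"increments": [[0,0.1,0.1,0,0.05],[0,0.3,0.3,0,0.15],[0,0.6,0.45,0,0.27],[0,0.9,0.6,0,0.39],[0,1.2,0.7,0,0.51],[0,1.4,0.75,0,0.63],[0,1.7,0.8,0,0.74],[0,1.8,0.8,0,0.81],[0,1.8,0.8,0,0.81],[0,1.8,0.8,0,0.81]]}}

```text
t: 4.7
tool_pos: [564.8, 70.4, 95.8]
orientation: [-0.0, 0.57, 0.822, -0.0]
wrist_force: [0.6, 0.6, -1.4]
opening: 18.3
grasp_force: 30.0
```

{"api": "servo_tool", "payload": {"increments": [[0,0,0,0,0],[0,0,0,0,0],[0,0,0,0,0]]}}

```text
t: 5.0
tool_pos: [564.7, 70.4, 95.8]
orientation: [-0.0, 0.571, 0.821, 0.0]
wrist_force: [0.5, 0.1, -1.5]
opening: 18.5
grasp_force: 30.0
```

Run:
```python
from h import *
st();c=cam('top')
a=cv2.resize(c['im'][150:235,205:265],None,fx=6,fy=6,interpolation=cv2.INTER_CUBIC)
w=cam('wrist')['im']
im=np.zeros((510,800,3),np.uint8);im[:510,:360]=a;im[:330,360:]=cv2.resize(w,(440,330));save('t2.png',im)
```

```text
t 5.0 pos [564.73  70.43  95.84] yaw(y) 0.3563 tilt [-0.  0.] F [ 0.5  0.1 -1.5] M [ 0.15 -0.08  0.07] op 18.53 gf 30.0 j [-0.35  0.64  0.28  1.84 -0.26  0.7   0.43]
```

View pics/t2.png

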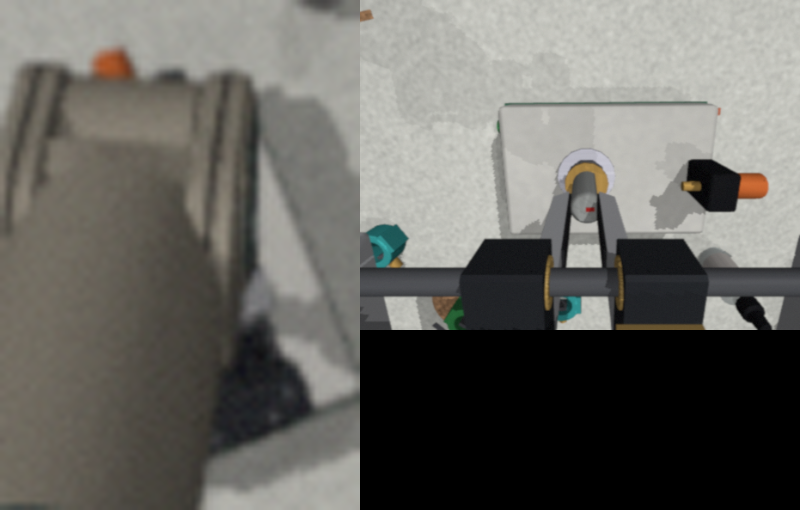

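The housing's edges are now parallel to the tool axes, to within about 0.01 rad (edge (503,104)–(716,102)), with the red mark pointing at the driver. I'll reopen and regrip once to feel whether the flat is square.

{"api": "servo_tool", "payload": {"increments": [[0.3,0,0,0,0],[0.3,0,0,0,0],[0.3,0,0,0,0],[0,0,0,0,0],[0,0,0,0,0],[0,0,0,0,0],[0,0,0,0,0],[0,0,0,0,0]]}}

```text
t: 5.9
tool_pos: [564.8, 70.3, 95.9]
orientation: [0.0, 0.571, 0.821, -0.0]
wrist_force: [-0.5, -1.0, 0.2]
opening: 18.0
grasp_force: 30.0
```

Run:
```python
from h import *
st();c=cam('wrist');h=cv2.cvtColor(c['im'],cv2.COLOR_RGB2HSV)
m=((h[...,0]<6)|(h[...,0]>172))&(h[...,1]>110);m[:200]=0;m[280:]=0;m[:,:240]=0;m[:,300:]=0
ys,xs=np.nonzero(m);p=np.array([onz(c,(x,y),130)[:2] for x,y in zip(xs,ys)]);w,v=np.linalg.eigh(np.cov(p.T));print(p.mean(0),len(xs),np.arctan2(v[1,1],v[0,1]),xs.min(),xs.max(),ys.min(),ys.max(),onz(c,(xs.min()-.5,ys.mean()),130),onz(c,(xs.max()+.5,ys.mean()),130))
```

```text
t 5.9 pos [564.83  70.25  95.88] yaw(y) 0.356 tilt [-0. -0.] F [-0.5 -1.   0.2] M [-0.15  0.07  0.06] op 17.98 gf 30.0 j [-0.35  0.64  0.28  1.84 -0.26  0.7   0.43]
[567.28942668  72.66767632] 47 -2.7491695730343064 263 272 241 245 [564.59931289  71.66828748 130.        ] [570.08392182  73.70829567 130.        ]
```

The regrip gives 18.0 mm, so the flat is square to the tool at yaw 0.356. The two grips put the shaft axis at about (566.9,72.0). Now I'll release, rise, and go over the collar.

{"api": "servo_tool", "payload": {"increments": [[0.5,0,0,0,0],[0.8,0,0,0,0],[1,0,0,-10,0],[1,0,0,-35,0],[1,0,0,-70,0],[1,-20,-14,-90,0.05],[1,-55,-40,-90,0.15],[1,-95,-70,-90,0.28],[1,-130,-96,-90,0.4],[1,-165,-121,-90,0.52]]}}

```text
t: 6.95
tool_pos: [508.4, -128.1, 186.9]
orientation: [0.0, 0.764, 0.645, 0.001]
wrist_force: [0.7, -0.7, 0.7]
opening: 92.5
grasp_force: 0.0
```

```bash
python3 -c "
from h import *
s,M=st();d=M.T@(np.array([499,-163.7,130])-s['tool_pos']);print(d)"
```

```text
t 6.95 pos [ 508.42 -128.07  186.9 ] yaw(y) -0.1691 tilt [0.001 0.   ] F [ 0.7 -0.7  0.7] M [-0.04  0.02  0.01] op 92.55 gf 0.0 j [-0.14  0.48  0.48  1.87 -0.29  0.86  0.32]
[-36.72870843  -3.36673079  56.8784355 ]
```

{"api": "servo_tool", "payload": {"increments": [[1,-20,-2,15,0.06],[1,-34,-3,35,0.11],[1,-37,-3.5,53,0.11],[1,-37,-3.5,57,0.11],[1,-37,-3.5,57,0.11],[1,-37,-3.5,57,0.11]]}}

```text
t: 7.55
tool_pos: [500.3, -162.0, 129.7]
orientation: [0.0, 0.797, 0.604, 0.001]
wrist_force: [0.3, 0.4, 0.2]
opening: 94.1
grasp_force: 0.0
```

Run:
```python
from h import *
import pickle
s,M=st();c=cam('wrist');pickle.dump((s,M,c),open('c3.pkl','wb'))
h=cv2.cvtColor(c['im'],cv2.COLOR_RGB2HSV)
g=cv2.inRange(h,(50,110,30),(75,255,255));k,l,q,ce=cv2.connectedComponentsWithStats(g)
print([(q[i].tolist(),ce[i]) for i in range(1,k) if q[i][4]>60])
b=cv2.inRange(h,(14,120,60),(30,255,255));k,l,q,ce=cv2.connectedComponentsWithStats(b)
print([(q[i].tolist(),ce[i]) for i in range(1,k) if q[i][4]>20])
save('w3.png',cv2.resize(c['im'][110:300,130:390],None,fx=3,fy=3))
```

```text
t 7.55 pos [ 500.29 -162.01  129.75] yaw(y) -0.2731 tilt [0.001 0.   ] F [0.3 0.4 0.2] M [-0.02  0.01 -0.08] op 94.12 gf 0.0 j [-0.05  0.56  0.46  1.93 -0.37  0.73  0.36]
[([235, 164, 49, 48, 1371], array([258.47848286, 187.4194019 ]))]
[([497, 33, 8, 10, 22], array([500.77272727,  37.5       ])), ([353, 121, 12, 11, 78], array([359.08974359, 125.71794872])), ([493, 168, 10, 10, 34], array([497.64705882, 173.20588235])), ([145, 172, 13, 13, 115], array([151.08695652, 178.2       ])), ([252, 212, 14, 9, 97], array([258.44329897, 215.71134021])), ([333, 231, 5, 11, 46], array([335.2173913 , 235.93478261])), ([51, 297, 32, 64, 677], array([ 62.80797637, 329.25110783])), ([433, 297, 38, 64, 1033], array([455.77444337, 329.32236205])), ([200, 300, 6, 8, 30], array([202.66666667, 303.86666667])), ([462, 377, 50, 7, 302], array([486.45364238, 380.42715232]))]
```

View pics/w3.png

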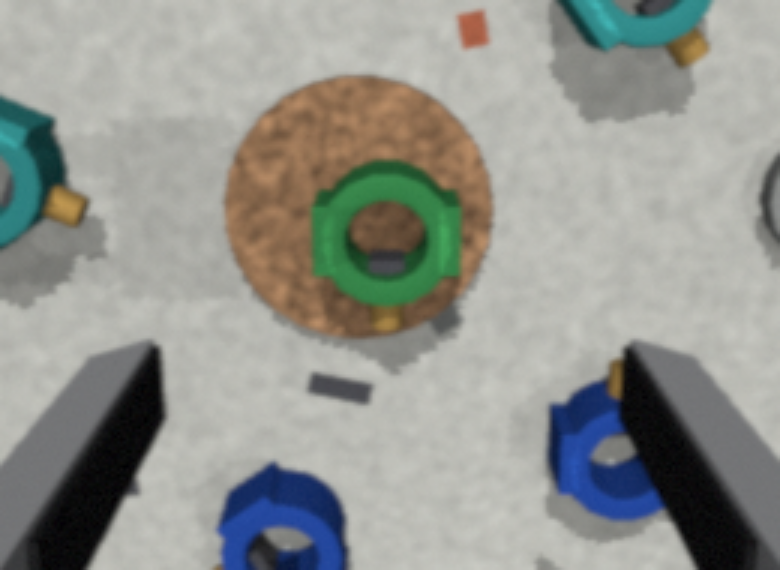

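The green collar, at crop (387,236) or full-image (259,188.7), lies with its cheeks left and right, already aligned with the fingers. Its screw points image-down, along tool −x.

Run:
```python
from h import *
import pickle
s,M,c=pickle.load(open('c3.pkl','rb'));T=pickle.load(open('c0.pkl','rb'))
p=onz(c,(259,188.7),36);sc=onz(c,(258.4,215.7),22);print('collar',p,'screw',sc,'ang',np.arctan2(*(sc-p)[[1,0]]),np.linalg.norm((sc-p)[:2]))
print('3-view',tri([c,T['top'],T['scene']],[(259,188.7),(309.2,219.5),(174.8,227)]))
cw=np.linalg.norm(onz(c,(130+312/3,188),36)-onz(c,(130+461/3,188),36));print('cheek width',cw)
s2,M=st();print('tool delta',M.T@(np.array([p[0],p[1],11])-s2['tool_pos']))
```

```text
collar [ 497.85305285 -162.31628105   36.        ] screw [ 488.23412703 -194.040765     22.        ] ang -1.8651881075291161 33.15066539524008
3-view (array([ 498.30329103, -163.51907723,   31.88038399]), [np.float64(0.7734034216357509), np.float64(1.2911099111064963), np.float64(1.4300899163065022)])
cheek width 48.555844436718125
t 7.6 pos [ 500.38 -162.03  129.84] yaw(y) -0.273 tilt [ 0.002 -0.   ] F [ 0.1 -0.7  0.3] M [-0.1   0.14 -0.  ] op 93.75 gf 0.0 j [-0.05  0.56  0.46  1.93 -0.37  0.73  0.36]
tool delta [ -1.00462366  -2.5623491  118.83925521]
```

{"api": "servo_tool", "payload": {"increments": [[1,-0.6,-1.2,20,0],[1,-1.2,-2.3,50,0],[1,-1.2,-2.3,80,0],[1,-1.2,-2.3,103,0],[1,-1.2,-2.3,114,0],[1,-1.2,-2.3,118,0],[1,-1.2,-2.3,118,0]]}}

```text
t: 8.3
tool_pos: [497.4, -163.0, 11.3]
orientation: [0.0, 0.797, 0.604, 0.0]
wrist_force: [-0.2, 0.1, -0.9]
opening: 94.1
grasp_force: 0.0
```

{"api": "servo_tool", "payload": {"increments": [[0.7,0,0,0,0],[0.6,0,0,0,0],[0.5,0,0,0,0],[0.4,0,0,0,0],[0.3,0,0,0,0],[0,0,0,0,0],[0,0,0,0,0],[0,0,0,0,0],[0,0,0,0,0]]}}

```text
t: 9.2
tool_pos: [497.2, -163.0, 10.9]
orientation: [0.0, 0.797, 0.604, 0.0]
wrist_force: [1.3, -0.6, 1.9]
opening: 47.7
grasp_force: 30.0
```

```bash
python3 -c "
from h import *
st()"
```

```text
t 9.2 pos [ 497.17 -163.02   10.94] yaw(y) -0.274 tilt [ 0. -0.] F [ 1.3 -0.6  1.9] M [-0.1  -0.09 -0.06] op 47.65 gf 30.0 j [ 0.06  0.74  0.32  2.01 -0.49  0.46  0.47]
```

{"api": "servo_tool", "payload": {"increments": [[0,0,0,-8,0],[0,0,0,-25,0],[0,0,0,-50,0],[0,0,0,-80,-0.1],[0,0,0,-110,-0.22],[0,10,0,-135,-0.35],[0,35,0,-147,-0.48],[0,65,1,-147,-0.61],[0,95,1,-147,-0.74],[0,125,2,-147,-0.87]]}}

```text
t: 10.2
tool_pos: [532.1, -42.1, 158.3]
orientation: [-0.0, 0.466, 0.885, -0.0]
wrist_force: [0.7, 0.2, -1.4]
opening: 47.8
grasp_force: 30.0
```

```bash
python3 -c "
from h import *
s,M=st();print(M.T@(np.array([566.9,72,158])-s['tool_pos']))"
```

```text
t 10.2 pos [532.08 -42.13 158.29] yaw(y) 0.6008 tilt [-0.001 -0.   ] F [ 0.7  0.2 -1.4] M [-0.01  0.02 -0.01] op 47.81 gf 30.0 j [-0.13  0.5   0.24  1.87 -0.16  0.79  0.79]
[74.45972407 93.2452305   0.24817775]
```

{"api": "servo_tool", "payload": {"increments": [[0,10,13,0,-0.14],[0,20,26,0,-0.28],[0,32,40,0,-0.42],[0,44,55,0,-0.56],[0,55,69,0,-0.7],[0,65,81,0,-0.84],[0,72,90,0,-0.98],[0,74.5,93,0,-1.12],[0,74.5,93,0,-1.26],[0,74.5,93,0,-1.326]]}}

```text
t: 11.2
tool_pos: [567.0, 70.4, 157.8]
orientation: [-0.001, -0.177, 0.984, -0.0]
wrist_force: [-0.3, 0.5, -1.0]
opening: 47.0
grasp_force: 30.0
```

{"api": "servo_tool", "payload": {"increments": [[0,0,0,0,0],[0,0,0,0,0],[0,0,0,0,0]]}}

```text
t: 11.5
tool_pos: [567.5, 70.5, 157.9]
orientation: [-0.0, -0.174, 0.985, -0.0]
wrist_force: [0.5, 0.1, -1.7]
opening: 47.3
grasp_force: 30.0
```

Run:
```python
from h import *
import pickle
s,M=st();c=cam('wrist');S=cam('scene');pickle.dump((s,M,c,S),open('c4.pkl','wb'))
im=np.zeros((600,800,3),np.uint8)
a=cv2.resize(c['im'][150:300,180:340],None,fx=4,fy=4)[:600];im[:a.shape[0],:480]=a[:,:480]
b=cv2.resize(S['im'][100:220,215:295],None,fx=4,fy=4);im[:480,480:800]=b
save('w4.png',im);print(M.T@(np.array([566.9,72,s['tool_pos'][2]])-s['tool_pos']))
```

```text
t 11.5 pos [567.54  70.47 157.87] yaw(y) 1.9205 tilt [-0. -0.] F [ 0.5  0.1 -1.7] M [ 0.07 -0.05  0.05] op 47.34 gf 30.0 j [-0.08  0.55 -0.14  1.76  0.1   0.84  1.65]
[ 7.52558064e-02  1.66032151e+00 -4.40407325e-04]
```

View pics/w4.png

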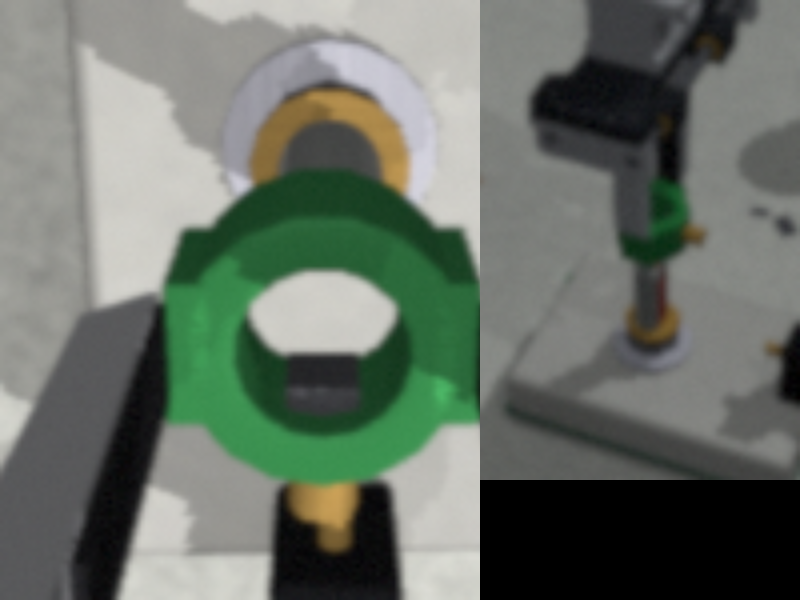

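The wrist view shows the collar level, its screw (crop (323,500)) in line with the driver and the bore centred at crop (323,352). In the scene view the red flat faces the driver, directly under the collar. I'll check the bore offset along tool x.

Run:
```python
from h import *
import pickle
s,M,c,S=pickle.load(open('c4.pkl','rb'))
for v in (236.5,238,239):
  p=onz(c,(260.8,v),s['tool_pos'][2]+25.1);print(p,M.T@(p-s['tool_pos']))
# washer/shaft base check: lilac ring/washer centre in image
h=cv2.cvtColor(c['im'],cv2.COLOR_RGB2HSV);
w=onz(c,(180+330/4,150+167/4),80);print('washer guess',w)
```

```text
[565.27849314  70.61236118 182.96802085] [  2.08626823   0.90500992 -25.09924834]
[566.21336305  70.95369991 182.96802085] [  1.09103283   0.90538858 -25.09973298]
[566.83806962  71.18179212 182.96802085] [  0.42598833   0.9056416  -25.10005683]
washer guess [564.99052167  72.33050168  80.        ]
```

{"api": "servo_tool", "payload": {"increments": [[0,0,0.8,5,-0.006],[0,-0.2,1.6,12,-0.006],[0,-0.2,1.6,18,-0.006],[0,-0.2,1.6,22,-0.006],[0,-0.2,1.6,25,-0.006],[0,-0.2,1.6,28,-0.006],[0,-0.2,1.6,31,-0.006],[0,-0.2,1.6,34,-0.006],[0,-0.2,1.6,36,-0.006],[0,-0.2,1.6,36,-0.006]]}}

```text
t: 12.6
tool_pos: [567.2, 72.3, 121.6]
orientation: [-0.0, -0.178, 0.984, 0.0]
wrist_force: [0.2, 0.6, -1.9]
opening: 47.4
grasp_force: 30.0
```

```bash
python3 -c "
from h import *
st()"
```

```text
t 12.6 pos [567.23  72.29 121.59] yaw(y) 1.928 tilt [-0. -0.] F [ 0.2  0.6 -1.9] M [ 0.04  0.03 -0.04] op 47.41 gf 30.0 j [-0.09  0.59 -0.13  1.8   0.11  0.76  1.65]
```

{"api": "servo_tool", "payload": {"increments": [[0,0,0,6,0],[0,0,0,14,0],[0,0,0,22,0],[0,0,0,29,0],[0,0,0,34,0],[0,0,0,37,0],[0,0,0,40,0],[0,0,0,42,0],[0,0,0,44,0],[0,0,0,44,0]]}}

```text
t: 13.6
tool_pos: [567.4, 72.4, 78.3]
orientation: [0.0, -0.178, 0.984, 0.0]
wrist_force: [-3.1, -0.1, 5.8]
opening: 47.6
grasp_force: 30.0
```

```bash
python3 -c "
from h import *
st()"
```

```text
t 13.6 pos [567.42  72.36  78.25] yaw(y) 1.928 tilt [0. 0.] F [-3.1 -0.1  5.8] M [-0.07  0.56  0.03] op 47.59 gf 30.0 j [-0.1   0.65 -0.12  1.83  0.12  0.66  1.64]
```

{"api": "servo_tool", "payload": {"increments": [[0,0.3,0,0.8,0],[0,0.6,0,1.6,0],[0,0.6,0,2.2,0],[0,0.6,0,2.2,0],[0,0.6,0,2.2,0],[0,0.6,0,2.2,0]]}}

```text
t: 14.2
tool_pos: [567.4, 72.3, 76.5]
orientation: [0.001, -0.178, 0.984, 0.0]
wrist_force: [-2.8, -0.6, 6.7]
opening: 47.6
grasp_force: 30.0
```

Run:
```python
from h import *
st()
a=cam('wrist')['im'][170:330,160:360];b=cam('scene')['im'][120:220,215:315]
im=np.zeros((480,800,3),np.uint8);im[:320,:400]=cv2.resize(a,(400,320));im[:400,400:]=cv2.resize(b,(400,400));save('f.png',im)
```

```text
t 14.2 pos [567.44  72.33  76.55] yaw(y) 1.928 tilt [0.001 0.   ] F [-2.8 -0.6  6.7] M [0.11 0.53 0.02] op 47.56 gf 30.0 j [-0.1   0.65 -0.12  1.84  0.12  0.66  1.64]
```

View pics/f.png

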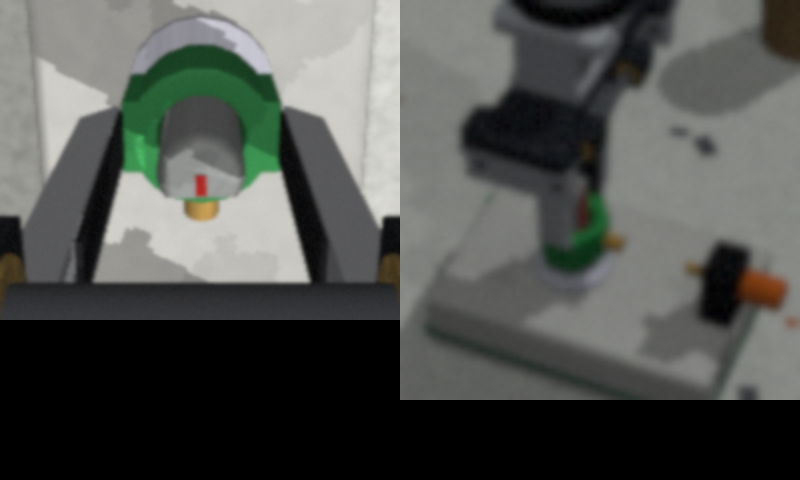

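The collar is down over the shaft with its screw over the flat and toward the driver. The force reads about 8.6 N with the weight allowed for, which means about 6.5 mm of squeeze. I'll press 0.5 mm more, let it settle, and hand in.

{"api": "servo_tool", "payload": {"increments": [[0,0.2,0,0.3,0],[0,0.3,0,0.6,0],[0,0.3,0,0.6,0],[0,0.3,0,0.6,0],[0,0.3,0,0.6,0],[0,0.3,0,0.6,0],[0,0.3,0,0.6,0]]}}

```text
t: 15.0
tool_pos: [567.4, 72.3, 76.1]
orientation: [0.001, -0.178, 0.984, 0.0]
wrist_force: [-1.9, 0.0, 6.4]
opening: 47.4
grasp_force: 30.0
```

```bash
python3 -c "
from h import *
s,M=st()
if s['tool_pos'][2]<77 and 5.5<s['wrist_force'][2]<20 and s['grasp_force']>20: print(workorder.job_done())"
```

```text
t 15.0 pos [567.43  72.33  76.08] yaw(y) 1.928 tilt [0.002 0.001] F [-1.9  0.   6.4] M [0.1  0.47 0.01] op 47.39 gf 30.0 j [-0.1   0.66 -0.12  1.84  0.12  0.65  1.64]
the job is handed in; nothing more can be done
None
```

I handed the job in at about 15 s, with no verdict returned: the shaft is turned so its flat faces the driver, and the green collar is on it with the screw over the flat, still gripped at 30 N. By my estimate it squeezes the spring washer about 6–7 mm of its 8 mm.

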